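Pull the loose end panel of the dish riser tight with its cam lock

ROBOT

A 6-joint arm with a two-finger parallel gripper is mounted at the origin on the work surface. World frame = base frame: x ahead of the robot, y to its left, z up, the work surface at z = 0. Lengths are in mm, angles in rad, forces in N, time in s.
With the tool pointing down it reaches from about 350 to 800 mm from the base axis. Payload 7.3 kg.
Tool frame: the origin (TCP) lies between the finger pads; the fingertips stand 14 mm ahead of it and the grasp point (between the pads) lies 5 mm behind it (bot.tcp_to_tips is the z of the fingertips in the tool frame, in mm); z points along the fingers, y is the line along which they close (so a half turn about z gives the same grasp; the last joint's range is limited). The gripper opens to 85 mm and grips with 20 to 120 N. Pads are 22 mm wide; open, the fingers measure 114 mm over their backs; the gripper's body (76 mm by 85 mm) begins 54 mm behind the grasp point. The pads swing forward as they close: fully open they stand 13 mm farther back than shut.
Start: joints at [1.18, 0.342, 1.524, -0, 1.275, -0.146], TCP at [127.224, 509.372, 218.122] pointing down, gripper open.
Joint ranges: [-2.53, 2.53], [-0.77, 2.02], [0.04, 2.7], [-1, 4.14], [0.28, 2.66], [-3.11, 3.11]. Speed limits (rad/s): [2.57, 2.57, 3.14, 3.14, 3.14, 3.14].

INTERFACE

Orientations are given as a unit quaternion [x, y, z, w].
In Python, from workcell import bot gives the robot as it stands. The module is installed in compiled form; this text tells all that it offers.
- The arm moves only by the tool arm_command, never from a script. Its argument "motion" is one flat list of numbers, 4 for each row, row after row: the shift along the tool's x, y, z in mm, then the turn about the tool's z in degrees. In form: [x, y, z, yaw, x, y, z, yaw, ...]. A call has 1 to 12 rows; each row is the pose to reach, as a shift and turn from the pose commanded when the call began, along the tool's axes at that moment; what a row does not reach only later rows make up. A row lasts 1/8 s, in which the tool goes at most 62.5 mm and 10.7 degrees, less where a joint would pass 70% of its speed; a pose out of reach is approached as far as the arm can. A call with a gripper value outside its range is refused whole. "grip" is the finger opening in mm, from 0 to 85.4, set as the call begins (left out, the last holds). The fingers move at their own pace and stop on an object; "grip_force" is the grip in N (left out, the last holds). Time passes only in rows, so rows that repeat a pose let the fingers close. It gives the time, the measured TCP pose, the force, the opening and the grip force at its end, in the units of the state.
- bot.state(): the state, without advancing time (a new reading comes with each control period).
- bot.camera(name): name is "side" or "top"; returns the picture (480x640x3 uint8, red, green, blue); there is no depth.
- bot.camera_params(name): a dict with "fx", "fy", "cx", "cy" (pixels), "pose" (4x4, takes a point from camera to world coordinates). Camera axes: x right, y down, z forward; pixel columns grow to the right and rows downward; lengths in mm; the calibration is good to about 2 mm. A picture is of the moment at which its call begins. camera_params takes no time and is no camera call.
- bot.close_job(): hands the job in; it is judged then, once.
The state is a dict: "time_s": time; "qpos": joint angles; "qvel": joint speeds; "joint_torque": joint torques, N m; "tcp_pos": TCP position; "ee_rot": TCP orientation; "ft_force": force on the tool from outside, world axes, zero at the start; "wrist_torque": the same for the moment, N m; "grip_width": finger opening in mm; "grip_force": force on a finger pad.
Only numpy, scipy, OpenCV 4.12 (cv2) and the standard library are available. Lean on these libraries where they do the work, as an engineer would, in place of code of your own. Each camera call takes 0.05 s, during which the arm holds its last target. There are 200 camera calls.

TASK

The loose end panel of the wooden dish riser has backed out: push it in along its dowels until it meets the black seal, then use the screwdriver from the tool block to turn the cam lock in the deck beside it clockwise until the panel is drawn in tight with no gap. Stand the screwdriver back in its hole in the block, and leave the dishes, tamper, pitcher and shaker standing where they are.

Things in the scene. Friction and masses are not known exactly. Their poses are not given: they have to be found in the camera images.
- riser: fixed plywood dish riser, z up, origin on the table under the deck's middle. Deck 280 mm long (y) by 170 mm (x), 25 mm thick, its top at z = 80 mm, between end panels 180 (x) by 18 (y) by 105 mm high. The -y panel, always at the robot's right, is loose (joint end_panel); the +y one and the disc near it are fixed and already tight. Stands up to 26 degrees askew
- end_panel (a joint): gap in m between the loose panel and the deck's end: 0 closed tight, 0.032 furthest out, starts 0.010 to 0.026. Slides along the riser's y on two dowels, 1.5 N friction, stays where left. A springy black seal on the deck's end (2.5 N when touched, 5.5 N squeezed flat) pushes it back to a gap of 2.5 to 3.5 mm when it is pushed home and let go; only the cam holds it closed
- panel_face (a point): centre of the loose panel's outer face at the height of its bolt, 67.5 mm above the table and 37.5 mm below the panel's upper edge; moves with the panel. Axes are those of the riser: +y points into the riser, the direction in which to push
- cam (a joint): rad turned clockwise from above; 0 open, hard stop 1.4, starts 0 to 0.2; stays where left. Aluminium disc, 35 mm in diameter, flush in the deck at x 0, y -103 mm of the riser. With the panel up to its seal it hooks the bolt head at about 0.45, has drawn the panel in by 1.05 and locks from 1.1; takes up to 0.25 N m. Turned with the panel over 6 mm off, it misses the bolt and blocks it
- cam_slot (a point): middle of the cam's upper face, level with the deck top; turns with the cam. The screwdriver slot runs across the whole disc along this point's y axis: 3.4 mm wide and 6 mm deep with a flat floor, its upper edges bevelled to 7.4 mm wide at the top. At cam angle 0 the slot points at the loose panel
- screwdriver: stubby screwdriver, 103 mm long, 90 g, upright, blade down, in the tool block at any yaw. Origin at the middle of the blade's end, z up. Blade 12 mm wide (x), 2 mm thick (y), 10 mm high; shank 7 mm in diameter to z = 45 mm; black six-sided handle from z = 45 to 97 mm, 28 mm across flats, flats facing 0, 60, 120, 180, 240, 300 degrees from its x axis; low cap to 103 mm
- tool_block: fixed block of dark wood, 125 mm (its x axis) by 75 mm (y) by 55 mm high. Origin on the table under its middle. The screwdriver hangs in its hole with the underside of the handle resting on the block's top, so that its origin is 10 mm above the table
- block_hole (a point): mouth of the screwdriver's hole in the tool block: a round hole, 16 mm in diameter, right through the block at x = -35 mm, y = 0 of the block; the point lies on the block's top, 55 mm above the table
- tamper: bystander: loose steel coffee tamper, 58 mm in diameter at the foot and 86 mm high, narrower above (foot rim 16 mm high, handle 34 mm in diameter), standing on the tool block 65 mm from the screwdriver. Origin under its foot
- pitcher: bystander: loose steel milk pitcher, 92 mm in diameter, 108 mm high, handle reaching 72 mm from its axis along +x. Origin under its foot
- shaker: bystander: loose aluminium shaker with flip-top lid, 74 mm in diameter, 130 mm high. Origin under its foot
- dish0: bystander: lowest of three white ceramic dishes stacked on the riser's deck, each 110 mm in diameter and 30 mm high; the stack is 46 mm high. Origin under its foot
- dish1: bystander: the middle dish of the stack, 8 mm above the lowest
- dish2: bystander: the top dish of the stack, 16 mm above the lowest
- blade_tip (a point): middle of the end of the screwdriver's blade (the same point as the screwdriver's origin)

How it is judged (in metres and radians):
On the way, in this order (a step that is already met when the one before it is completed fails the run):
1. the loose panel has been pushed up to its seal (gap under 6 mm) with the cam still open (value of joint end_panel below 0.006 m and value of joint cam below 0.4 rad), for 0.1 s.
2. with the blade in its slot, the cam has been turned to its locked position (over 1.1 rad) and has drawn the panel in (gap under 1 mm) (value of joint end_panel below 0.001 m and value of joint cam above 1.1 rad and distance between blade_tip and cam_slot below 0.012 m), for 0.1 s.
At the end, for the whole second after the job is handed in: Panel gap under 1 mm and cam beyond 1.1 rad; screwdriver let go, at rest and upright (7 degrees) in its hole in the block, within 7 mm of its axis, handle down on the block (4 mm); tamper, pitcher, shaker and dishes upright within 20 mm of where they were (value of joint end_panel below 0.001 m and value of joint cam above 1.1 rad and horizontal distance between screwdriver and block_hole below 0.007 m and z of screwdriver in the frame of tool_block between 0.006 and 0.014 m and angle between screwdriver's own z axis and vertical below 0.12 rad and linear speed of screwdriver below 0.02 m/s and distance of each of tamper, pitcher, shaker, dish0, dish1, dish2 from where it was at the start of the episode below 0.02 m and angle between each of tamper, pitcher, shaker, dish0, dish1, dish2's own z axis and vertical below 0.2 rad); the robot touches nothing.
It fails at once if the tamper is pushed away or knocked over (distance of tamper from where it was at the start of the episode above 0.03 m or angle between tamper's own z axis and vertical above 0.35 rad).
It fails at once if the pitcher is pushed away or knocked over (distance of pitcher from where it was at the start of the episode above 0.03 m or angle between pitcher's own z axis and vertical above 0.35 rad).
It fails at once if the shaker is pushed away or knocked over (distance of shaker from where it was at the start of the episode above 0.03 m or angle between shaker's own z axis and vertical above 0.35 rad).
It fails at once if the stacked dishes are pushed away or knocked over (distance of any of dish0, dish1, dish2 from where it was at the start of the episode above 0.03 m or angle between any of dish0, dish1, dish2's own z axis and vertical above 0.35 rad).
It fails at once if the cam is pushed round with the fingers instead of the screwdriver (contact force between the fingers and cam above 2 N).
It also fails if it takes over 66 s, if anything falls off the work surface, if the arm or the gripper's body presses on something with over 40 N, if the wrist force passes 120 N, or if a joint passes its speed limit or range.

## Working session

There is one attempt and no reset: what is moved stays moved. The work goes in short steps, Python scripts to look and compute and a tool call to move; the robot and the scene stay as the last step left them, time stands still between calls to the robot, and variables do not carry over. Pictures are saved under pics/ and viewed, at most 10 in all, crops included, and the job is handed in when it is done.

Besides the shell and the picture viewer there is one more tool, called after "Request:" in YAML: its name, and indented under it one key for each argument. arm_command: Moves the arm, as the interface text tells. Its arguments: {"type":"object","properties":{"motion":{"type":"array"},"grip":{"type":"number"},"grip_force":{"type":"number"}},"required":["motion"]}

```bash
mkdir -p pics
python3 - <<'E'
from workcell import bot
import cv2,numpy as np
np.set_printoptions(precision=4,suppress=True)
for n in("top","side"):
    im=bot.camera(n); cv2.imwrite(f"pics/{n}0.png",im[:,:,::-1]); p=bot.camera_params(n); print(n,p["fx"],p["fy"],p["cx"],p["cy"]);print(p["pose"])
s=bot.state();print(s["time_s"],s["tcp_pos"],s["ee_rot"],s["grip_width"],bot.tcp_to_tips)
E
```

```text
top 506.2251386468483 506.2251386468483 324.1581530332925 244.68374501457444
[[  -0.0281   -0.9919    0.1236  405.5541]
 [  -0.9996    0.0271   -0.0095   13.1594]
 [   0.0061   -0.1238   -0.9923 1173.1913]
 [   0.        0.        0.        1.    ]]
side 547.1502502726341 547.1502502726341 322.580032258881 234.54751798772742
[[   0.9821   -0.0968    0.1616  372.2883]
 [  -0.1883   -0.4736    0.8604 -880.9004]
 [  -0.0068   -0.8754   -0.4834  587.262 ]
 [   0.        0.        0.        1.    ]]
0.1 [127.08   509.0003 217.5211] [ 0.1221  0.9925 -0.0006 -0.0002] 85.38450091303123 14.0
```

View pics/top0.png

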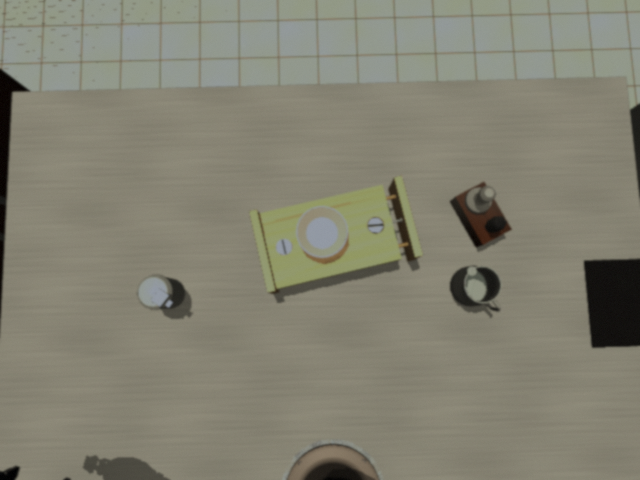

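View pics/side0.png

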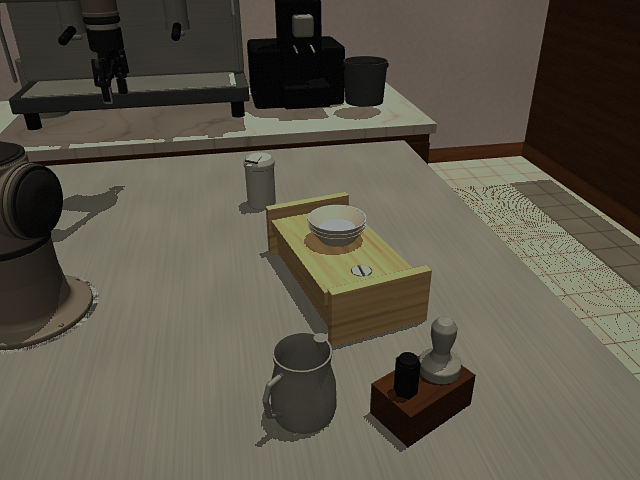

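The top view shows the riser with its loose panel at about (405,220), the cam at (376,226), the screwdriver's black handle at (495,225) and the tamper at (482,197). The pitcher is at (475,287). In the side view the handle is at (407,375) and the cam at (361,271). Next I'll enlarge crops to measure from.

```bash
cat > h.py <<'E'
from workcell import bot
import cv2,numpy as np
np.set_printoptions(precision=2,suppress=True)
P={n:bot.camera_params(n) for n in("top","side")}
def ray(n,uv):
    p=P[n];T=np.array(p["pose"]);u,v=uv
    return T[:3,3],T[:3,:3]@np.array([(u-p["cx"])/p["fx"],(v-p["cy"])/p["fy"],1.])
def cast(n,uv,z):
    o,d=ray(n,uv);return o+d*(z-o[2])/d[2]
def tri(a,b):
    A=[];B=[]
    for n,uv in(("top",a),("side",b)):
        o,d=ray(n,uv);d=d/np.linalg.norm(d);M=np.eye(3)-np.outer(d,d);A.append(M);B.append(M@o)
    return np.linalg.lstsq(np.vstack(A),np.hstack(B),rcond=None)[0]
def proj(n,X):
    p=P[n];T=np.array(p["pose"]);c=T[:3,:3].T@(np.array(X,float)-T[:3,3])
    return np.array([c[0]/c[2]*p["fx"]+p["cx"],c[1]/c[2]*p["fy"]+p["cy"]])
E
python3 - <<'E'
import cv2,numpy as np
t=cv2.imread("pics/top0.png");s=cv2.imread("pics/side0.png")
a=cv2.resize(t[165:315,360:520],None,fx=4,fy=4,interpolation=cv2.INTER_CUBIC)
a=np.clip(a*1.6,0,255).astype(np.uint8)
cv2.imwrite("pics/a.png",a[:600,:])
b=cv2.resize(s[235:435,260:480],None,fx=3,fy=3,interpolation=cv2.INTER_CUBIC)
cv2.imwrite("pics/b.png",np.clip(b*1.3,0,255).astype(np.uint8))
E
```

```text
(no output)
```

View pics/a.png

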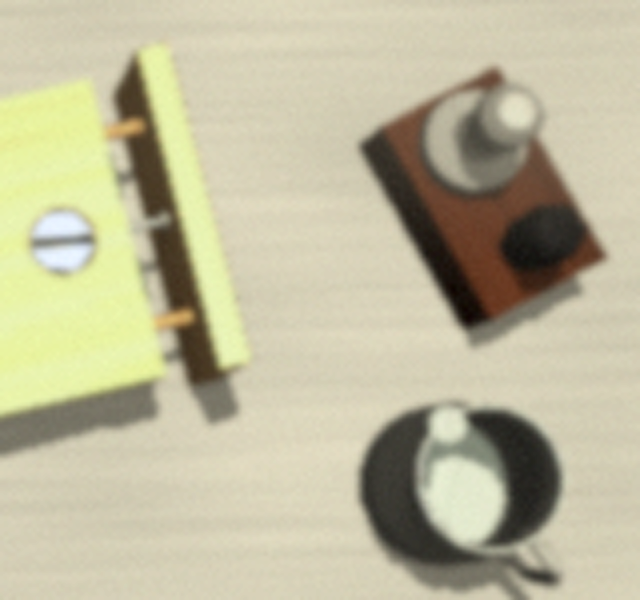

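View pics/b.png

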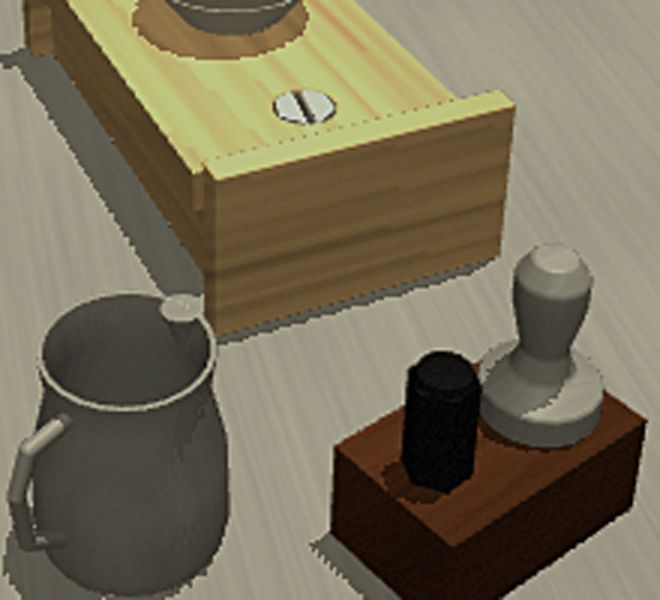

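The crop shows the cam centre at about (63,240) with its slot nearly horizontal. The panel top's outer edge runs (168,45)–(249,365), and the block-top corners are (497,67), (607,258), (487,322) and (385,132). The handle leans out to (555,232). I'll refine these with masks.

Run:
```python
from h import *
t=cv2.imread("pics/top0.png");s=cv2.imread("pics/side0.png")
c=lambda u,v:((u+.5)/4+359.5,(v+.5)/4+164.5)
pr=lambda k,uv,z:print(k,cast("top",c(*uv),z))
for k,uv,z in [("pan out far",(168,45),105),("pan out near",(249,365),105),("pan in far",(137,48),105),("pan in near",(218,372),105),("deck far",(90,80),80),("deck near",(163,375),80),
 ("blk A",(497,67),55),("blk B",(607,258),55),("blk C",(487,322),55),("blk D",(385,132),55)]: pr(k,uv,z)
# cam disc: low-saturation bright inside window
hsv=cv2.cvtColor(t,cv2.COLOR_BGR2HSV)
w=np.zeros(t.shape[:2],np.uint8);cv2.circle(w,(376,225),11,1,-1)
m=((hsv[...,1]<70)&(w>0)).astype(np.uint8)
m2=cv2.morphologyEx(m,cv2.MORPH_CLOSE,np.ones((5,5)))
ct=max(cv2.findContours(m2,cv2.RETR_EXTERNAL,cv2.CHAIN_APPROX_NONE)[0],key=cv2.contourArea)
e=cv2.fitEllipse(ct);print("cam top",e,cast("top",e[0],80))
v=hsv[...,2].astype(float);ys,xs=np.nonzero(cv2.circle(np.zeros_like(w),(int(round(e[0][0])),int(round(e[0][1]))),7,1,-1))
wt=np.clip(170-v[ys,xs]*1.0,0,None);wt=np.clip(np.median(v[ys,xs])-20-v[ys,xs],0,None)
X=np.array([cast("top",(a,b),80)[:2] for a,b in zip(xs,ys)]);mu=(X*wt[:,None]).sum(0)/wt.sum()
C=((X-mu)*wt[:,None]).T@(X-mu);d=np.linalg.eigh(C)[1][:,1];print("slot mid",mu,"ang",np.degrees(np.arctan2(d[1],d[0]))%180)
# side cam
hs=cv2.cvtColor(s,cv2.COLOR_BGR2HSV);w=np.zeros(s.shape[:2],np.uint8);cv2.ellipse(w,((361,271),(26,16),0),1,-1)
m=((hs[...,1]<60)&(w>0)).astype(np.uint8);m=cv2.morphologyEx(m,cv2.MORPH_CLOSE,np.ones((5,5)))
ct=max(cv2.findContours(m,cv2.RETR_EXTERNAL,cv2.CHAIN_APPROX_NONE)[0],key=cv2.contourArea);f=cv2.fitEllipse(ct)
print("cam side",f,cast("side",f[0],80),"tri",tri(e[0],f[0]))
# handle black masks
for n,im,win in(("top",t,(478,205,515,245)),("side",s,(385,340,430,410))):
    g=im.max(2);x0,y0,x1,y1=win;m=np.zeros_like(g);m[y0:y1,x0:x1]=(g[y0:y1,x0:x1]<28)
    ct=max(cv2.findContours(m,cv2.RETR_EXTERNAL,cv2.CHAIN_APPROX_NONE)[0],key=cv2.contourArea)
    print(n,cv2.contourArea(ct),cv2.boundingRect(ct),cv2.convexHull(ct)[:,0].tolist())
# side block corners
k=lambda u,v:((u+.5)/3+259.5,(v+.5)/3+234.5)
for q in [(334,449),(453,545),(646,421)]: print("blk side",cast("side",k(*q),55))
for q in [(217,178),(514,106)]: print("pan out side",cast("side",k(*q),105))
```

```text
pan out far [ 684.1  -169.01  105.  ]
pan out near [ 508.99 -203.84  105.  ]
pan in far [ 682.88 -152.14  105.  ]
pan in near [ 505.71 -187.18  105.  ]
deck far [ 671.95 -129.21   80.  ]
deck near [ 507.24 -161.92   80.  ]
blk A [ 679.43 -363.41   55.  ]
blk B [ 568.46 -417.75   55.  ]
blk C [ 534.25 -348.05   55.  ]
blk D [ 643.64 -297.62   55.  ]
cam top ((375.5404968261719, 224.42913818359375), (17.34573745727539, 19.172657012939453), 71.69681549072266) [ 583.29 -111.02   80.  ]
slot mid [ 582.71 -112.69] ang 93.36606887088247
cam side ((361.1379699707031, 270.2490539550781), (10.022817611694336, 19.18565559387207), 90.63885498046875) [ 582.8  -115.52   80.  ] tri [ 583.84 -111.35   77.23]
top 123.5 (486, 219, 18, 14) [[494, 219], [503, 222], [503, 225], [502, 227], [498, 231], [495, 232], [490, 232], [488, 231], [487, 230], [486, 228], [486, 225], [487, 223], [490, 220], [492, 219]]
side 961.0 (394, 352, 27, 48) [[408, 352], [412, 353], [415, 355], [416, 356], [420, 364], [420, 365], [417, 392], [416, 394], [409, 399], [408, 399], [397, 396], [396, 395], [394, 389], [394, 378], [396, 358], [397, 357], [402, 353], [405, 352]]
blk side [ 535.59 -355.65   55.  ]
blk side [ 569.7  -419.05   55.  ]
blk side [ 679.92 -366.32   55.  ]
pan out side [ 512.31 -209.36  105.  ]
pan out side [ 683.99 -175.09  105.  ]
```

Run:
```python
from h import *
print("handle mid from top",cast("top",(495,225.6),83),"side",cast("side",(407.3,376),83),"tri",tri((495,225.6),(407.3,376)))
print("sideproj hole axis",proj("side",(575.3,-373,55)),proj("side",(575.3,-373,113)),"top",proj("top",(575.3,-373,55)),proj("top",(575.3,-373,113)))
s=cv2.imread("pics/side0.png")
a=cv2.resize(s[342:407,375:440],None,fx=9,fy=9,interpolation=cv2.INTER_CUBIC)
cv2.imwrite("pics/hd.png",np.clip(a*4.0,0,255).astype(np.uint8))
```

```text
handle mid from top [ 573.14 -371.68   83.  ] side [ 577.08 -378.     83.  ] tri [ 576.24 -373.82   78.73]
sideproj hole axis [403.37 389.38] [406.31 355.85] top [491.26 226.65] [500.36 222.31]
```

View pics/hd.png

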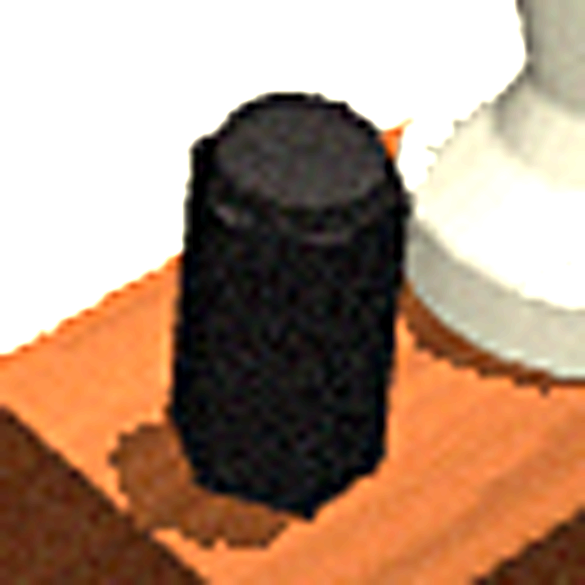

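Request:
arm_command:
  motion: [0,0,0,10,0,0,0,20,0,0,0,30,0,0,0,40,0,0,0,50,0,0,0,60,0,0,0,65,0,0,0,65]
  grip: 0

```text
time_s: 1.1
tcp_pos: [127.1, 509.2, 217.8]
ee_rot: [0.636, 0.772, -0.0, 0.0]
ft_force: [-0.6, 0.3, -0.7]
grip_width: -0.1
grip_force: 0.0
```

Run:
```python
from h import *
V=[cast("side",(374.5+(u+.5)/9,341.5+(v+.5)/9),55)[:2] for u,v in [(170,410),(205,487),(308,517),(383,470)]]
for a,b in zip(V,V[1:]): d=b-a;print(a,b,np.linalg.norm(d),np.degrees(np.arctan2(d[1],d[0])))
```

```text
[ 563.61 -366.46] [ 563.99 -382.25] 15.799169486100404 -88.62463280829832
[ 563.99 -382.25] [ 576.8  -390.76] 15.372870275295663 -33.6131394127079
[ 576.8  -390.76] [ 590.51 -384.1 ] 15.249100336116857 25.901426005434523
```

Request:
arm_command:
  motion: [-50,20,0,0,-100,40,0,0,-150,60,0,0,-200,82,0,0,-250,103,0,0,-300,124,0,0,-350,144,0,0,-400,165,0,0,-450,185,0,0,-500,206,0,0,-550,227,0,0,-600,247,0,0]

```text
time_s: 2.6
tcp_pos: [484.7, -34.3, 218.0]
ee_rot: [0.635, 0.772, 0.0, -0.0]
ft_force: [0.9, 1.7, -0.4]
grip_width: 0.2
grip_force: 0.0
```

Request:
arm_command:
  motion: [-50,20,0,0,-100,41,0,0,-150,62,0,0,-200,83,0,0,-200,83,50,0,-200,83,100,0,-200,83,120,0,-200,83,120,0]

```text
time_s: 3.6
tcp_pos: [602.3, -212.6, 95.9]
ee_rot: [0.636, 0.772, -0.0, -0.002]
ft_force: [-0.4, -0.4, -0.3]
grip_width: 0.0
grip_force: 0.0
```

Run:
```python
from h import *
s=bot.state();print(s["time_s"],s["tcp_pos"],s["ee_rot"],s["ft_force"])
a=bot.camera("top");b=bot.camera("side")
cv2.imwrite("pics/t1.png",a[:,:,::-1]);cv2.imwrite("pics/s1.png",b[:,:,::-1])
x=cv2.resize(a[150:300,340:540,::-1],(640,480),interpolation=cv2.INTER_CUBIC);y=cv2.resize(b[200:440,240:480,::-1],(480,480),interpolation=cv2.INTER_CUBIC)
o=np.hstack([x,y]);o=cv2.resize(o,None,fx=800/o.shape[1],fy=800/o.shape[1]);cv2.imwrite("pics/v1.png",np.clip(o*1.5,0,255).astype(np.uint8))
```

```text
3.6 [ 602.29 -212.63   95.88] [ 0.64  0.77 -0.   -0.  ] [-0.41 -0.38 -0.33]
```

View pics/v1.png

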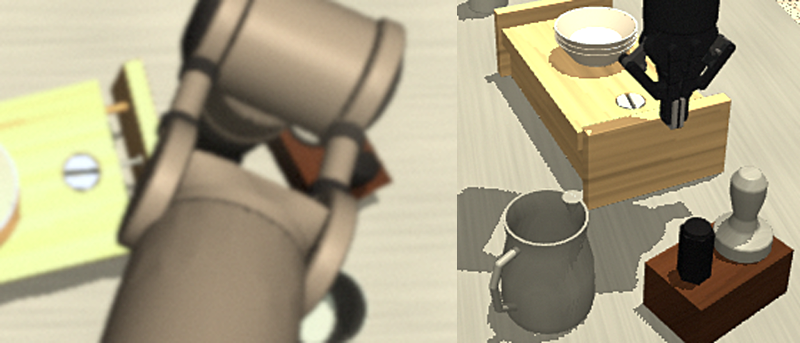

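The fingers stand just outside the loose panel near its middle, with their tips at about (675,125) in the composite. Next I'll lower them and push.

Request:
arm_command:
  motion: [0,0,22,0,5,0,22,0,10,0,22,0,15,0,22,0,20,0,22,0,24,0,22,0,28,0,22,0,30,0,22,0,31,0,22,0,32,0,22,0,32,0,22,0]

```text
time_s: 5.08
tcp_pos: [597.3, -181.6, 75.9]
ee_rot: [0.636, 0.771, 0.0, -0.0]
ft_force: [1.2, -0.3, 0.8]
grip_width: 0.2
grip_force: 0.5
```

Request:
arm_command:
  motion: [1,0,0,0,2,0,0,0,3,0,0,0,3,0,0,0]

```text
time_s: 5.58
tcp_pos: [596.7, -178.6, 76.0]
ee_rot: [0.636, 0.772, 0.0, -0.0]
ft_force: [0.4, -1.1, 0.7]
grip_width: -0.3
grip_force: 0.5
```

Request:
arm_command:
  motion: [1,0,0,0,2,0,0,0,3,0,0,0,3,0,0,0]

```text
time_s: 6.08
tcp_pos: [596.3, -176.3, 76.1]
ee_rot: [0.636, 0.771, -0.0, 0.0]
ft_force: [0.1, -5.8, -2.1]
grip_width: 0.0
grip_force: 2.5
```

Request:
arm_command:
  motion: [1,0,0,0,2,0,0,0,2,0,0,0]

```text
time_s: 6.45
tcp_pos: [595.9, -174.8, 76.1]
ee_rot: [0.636, 0.771, -0.0, 0.0]
ft_force: [0.4, -7.2, -1.7]
grip_width: -0.1
grip_force: 3.2
```

Request:
arm_command:
  motion: [-12,0,0,0,-25,0,0,0,-30,0,-60,0,-35,0,-120,5,-75,-15,-125,15,-125,-35,-125,25,-170,-52,-125,35,-191,-58,-125,45,-191,-58,-125,55,-191,-58,-125,65,-191,-58,-125,73.5,-191,-58,-125,73.5]

```text
time_s: 7.95
tcp_pos: [575.2, -372.8, 200.9]
ee_rot: [0.971, 0.238, 0.0, -0.0]
ft_force: [-0.1, -0.1, 1.3]
grip_width: -0.1
grip_force: 0.0
```

Run:
```python
from h import *
s=bot.state();q=s["ee_rot"];print(s["time_s"],s["tcp_pos"],np.degrees(2*np.arctan2(q[1],q[0])),np.degrees(s["qpos"][[0,5]] if hasattr(s["qpos"],"shape") else np.array(s["qpos"])[[0,5]]))
b=bot.camera("side");cv2.imwrite("pics/s2.png",b[:,:,::-1])
cv2.imwrite("pics/v2.png",cv2.resize(b[200:440,240:480,::-1],(600,600),interpolation=cv2.INTER_CUBIC))
```

```text
7.95 [ 575.16 -372.77  200.89] 27.532968083572168 [-39.36  23.1 ]
```

View pics/v2.png

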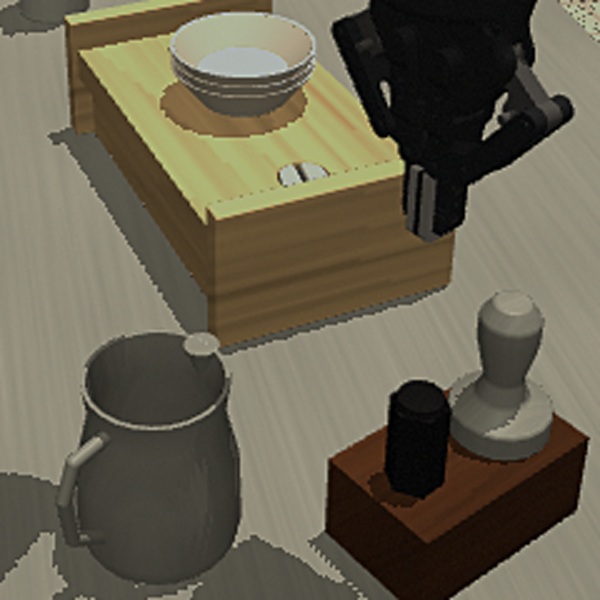

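Run:
```python
from h import *
for z in(187,201,206): print(z,proj("side",(575.2,-372.8,z)))
b=cv2.imread("pics/s2.png");g=b.max(2)
print([ (v,np.nonzero(g[v,395:432]<60)[0][[0,-1]]+395 if (g[v,395:432]<60).any() else None) for v in range(270,305,3)])
print(tri((0,0),(0,0)) is None, cast("side",(411,296),187))
```

```text
187 [410.28 308.86]
201 [411.1  299.41]
206 [411.4  295.99]
[(270, array([401, 431])), (273, array([401, 427])), (276, array([401, 426])), (279, array([401, 426])), (282, array([401, 425])), (285, array([401, 425])), (288, array([405, 424])), (291, array([403, 421])), (294, array([407, 416])), (297, None), (300, None), (303, None)]
False [ 584.82 -347.4   187.  ]
```

Run:
```python
from h import *
print([proj("side",(602.3,-212.6,z)) for z in(82,96,101)])
a=bot.camera("top");b=bot.camera("side");cv2.imwrite("pics/t2.png",a[:,:,::-1])
x=cv2.resize(a[150:300,400:600,::-1],(640,480),interpolation=cv2.INTER_CUBIC);s1=cv2.imread("pics/s1.png")
y=cv2.resize(s1[230:310,350:430],(480,480),interpolation=cv2.INTER_CUBIC);o=np.hstack([x,y]);o=cv2.resize(o,None,fx=800/o.shape[1],fy=800/o.shape[1])
cv2.imwrite("pics/v3.png",np.clip(o*1.8,0,255).astype(np.uint8)); print(bot.state()["tcp_pos"])
```

```text
[array([388.7 , 300.69]), array([389.17, 293.32]), array([389.34, 290.67])]
[ 575.26 -372.57  200.98]
```

View pics/v3.png

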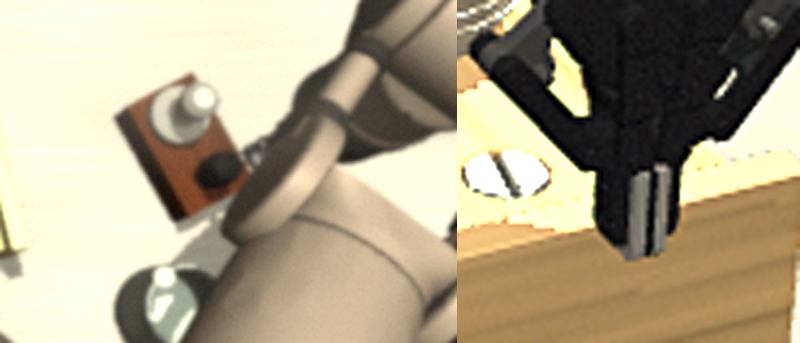

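Request:
arm_command:
  motion: [0,0,0,0,0,0,30,0,0,0,60,0,0,0,80,0,0,0,80,0]
  grip: 60

```text
time_s: 8.72
tcp_pos: [574.5, -371.7, 119.2]
ee_rot: [0.971, 0.238, -0.001, -0.002]
ft_force: [-0.2, -0.1, 1.1]
grip_width: 60.3
grip_force: 0.0
```

Run:
```python
from h import *
s=bot.state();print(s["time_s"],s["tcp_pos"],s["grip_width"])
b=bot.camera("side");cv2.imwrite("pics/s3.png",b[:,:,::-1])
z=s["tcp_pos"][2]
for dz in(5,0,-14): print(dz,proj("side",(s["tcp_pos"][0],s["tcp_pos"][1],z+dz)))
cv2.imwrite("pics/v4.png",np.clip(cv2.resize(b[300:420,350:470,::-1],(600,600),interpolation=cv2.INTER_CUBIC)*2.,0,255).astype(np.uint8))
```

```text
8.725 [ 574.47 -371.75  119.23] 60.2763360420142
5 [405.96 348.48]
0 [405.7  351.52]
-14 [404.97 359.93]
```

View pics/v4.png

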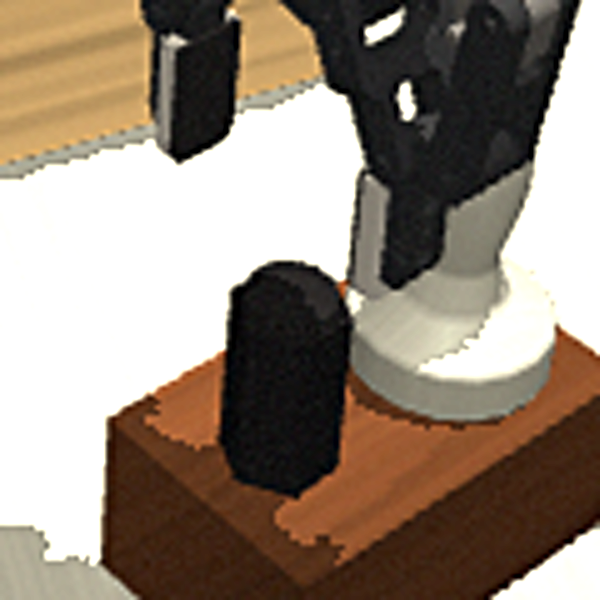

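Request:
arm_command:
  motion: [0,0,20,0,0,0,35,0,0,0,43,0,0,0,43,0]

```text
time_s: 9.28
tcp_pos: [575.2, -372.3, 77.8]
ee_rot: [0.971, 0.238, -0.0, -0.0]
ft_force: [-0.4, 0.4, 0.1]
grip_width: 59.7
grip_force: 0.0
```

Request:
arm_command:
  motion: [0,0,0,0,0,0,0,0,0,0,0,0,0,0,0,0,0,0,0,0,0,0,0,0]
  grip: 15
  grip_force: 40

```text
time_s: 10.02
tcp_pos: [575.7, -372.8, 79.0]
ee_rot: [0.971, 0.237, 0.001, 0.001]
ft_force: [0.5, -1.1, 4.9]
grip_width: 26.9
grip_force: 40.0
```

Request:
arm_command:
  motion: [0,0,0,0,0,0,-3,0,0,0,-8,0,0,0,-25,0,0,0,-50,0,0,0,-80,0,0,0,-100,0,0,0,-100,0]
  grip_force: 80

```text
time_s: 11.02
tcp_pos: [576.2, -373.1, 181.0]
ee_rot: [0.971, 0.237, 0.002, 0.002]
ft_force: [0.6, 1.3, -1.1]
grip_width: 25.7
grip_force: 78.8
```

Run:
```python
from h import *
s=bot.state();print(s["time_s"],s["tcp_pos"],s["grip_width"],s["ft_force"])
b=bot.camera("side")[:,:,::-1].copy();cv2.imwrite("pics/s4.png",b);a=bot.camera("top");cv2.imwrite("pics/t4.png",a[:,:,::-1])
o=cv2.imread("pics/side0.png");t0=o.max(2)
# was the block hole spot still dark (handle) ?
print("handle spot before/after",t0[365:395:10,406],b.max(2)[365:395:10,406])
X,Y=s["tcp_pos"][:2]
print([proj("side",(X,Y,z)).round(1) for z in(110,120,165,180)])
d=cv2.absdiff(b,o).max(2)
for v in range(290,375,3): 
    r=np.nonzero(d[v,385:432]>25)[0]+385; print(v,(r[0],r[-1],b[v,r[0]:r[-1]+1].max(1)[::2].tolist()) if len(r) else None)
```

```text
11.025 [ 576.17 -373.12  181.04] 25.73862373038661 [ 0.62  1.26 -1.06]
handle spot before/after [6 5 6] [78 79 81]
[array([406.8, 357.6]), array([407.4, 351.6]), array([409.8, 323.4]), array([410.7, 313.6])]
290 (np.int64(392), np.int64(431), [108, 15, 69, 16, 10, 11, 10, 11, 10, 13, 12, 12, 18, 68, 52, 7, 8, 11, 10, 15])
293 (np.int64(393), np.int64(431), [54, 66, 57, 8, 12, 6, 11, 9, 11, 10, 12, 3, 67, 65, 74, 11, 13, 11, 15, 17])
296 (np.int64(397), np.int64(431), [40, 10, 4, 7, 8, 15, 13, 13, 13, 1, 66, 65, 78, 11, 11, 14, 21, 16])
299 (np.int64(385), np.int64(431), [102, 104, 103, 103, 105, 63, 25, 13, 8, 7, 12, 6, 12, 11, 13, 3, 65, 67, 60, 11, 14, 11, 13, 14])
302 (np.int64(398), np.int64(431), [24, 1, 9, 8, 6, 8, 7, 12, 7, 71, 63, 72, 10, 10, 15, 16, 14])
305 (np.int64(399), np.int64(431), [112, 0, 8, 8, 9, 9, 8, 7, 35, 64, 68, 13, 19, 13, 9, 17, 13])
308 (np.int64(400), np.int64(431), [11, 5, 7, 9, 12, 12, 7, 4, 67, 65, 58, 11, 12, 13, 14, 0])
311 (np.int64(385), np.int64(431), [97, 97, 100, 102, 101, 97, 103, 87, 1, 5, 9, 8, 9, 6, 9, 71, 64, 71, 8, 11, 2, 74, 157, 151])
314
[... 1918 characters left out ...]
, 124])
359 (np.int64(385), np.int64(418), [148, 153, 152, 155, 153, 152, 152, 154, 154, 161, 132, 158, 160, 168, 90, 82, 73])
362 (np.int64(385), np.int64(419), [150, 151, 155, 153, 154, 152, 153, 151, 157, 155, 161, 125, 83, 77, 72, 79, 81, 56])
365 (np.int64(385), np.int64(420), [153, 148, 153, 153, 152, 153, 153, 153, 164, 83, 81, 73, 79, 80, 78, 82, 49, 41])
368 (np.int64(385), np.int64(419), [152, 153, 149, 153, 153, 162, 128, 82, 78, 73, 79, 78, 79, 81, 83, 84, 47, 44])
371 (np.int64(385), np.int64(419), [152, 153, 154, 141, 84, 83, 75, 77, 79, 80, 80, 83, 81, 86, 77, 77, 44, 45])
374 (np.int64(385), np.int64(418), [162, 84, 82, 79, 75, 79, 78, 80, 82, 82, 83, 82, 73, 79, 82, 79, 81])
```

Request:
arm_command:
  motion: [5,-9,-10,-9.6,17,-32,-15,-19.2,32,-60,-15,-28.8,50,-90,-15,-38.4,70,-125,-15,-48,88,-158,-15,-57.6,103,-187,-15,-67.2,115,-207,-15,-76.8,123,-222,-15,-86.4,127,-229,-15,-96,127,-229,-15,-96,127,-229,-15,-96]

```text
time_s: 12.62
tcp_pos: [582.0, -111.0, 192.4]
ee_rot: [0.475, 0.88, -0.0, -0.001]
ft_force: [-0.4, -0.5, -1.2]
grip_width: 26.1
grip_force: 78.8
```

```bash
cat >> h.py <<'E'
def tip(n,ref,win,th=25):
    """rows of moved pixels in a window: row, first, last column"""
    b=bot.camera(n)[:,:,::-1].copy();cv2.imwrite("pics/%s_%d.png"%(n,bot.state()["time_s"]*100),b)
    x0,y0,x1,y1=win;return b[y0:y1,x0:x1]
E
python3 - <<'E'
from h import *
s=bot.state();q=s["ee_rot"];print(s["time_s"],s["tcp_pos"],s["grip_width"],np.degrees(2*np.arctan2(q[1],q[0])),np.degrees(np.array(s["qpos"])[5]))
X,Y,Z=s["tcp_pos"]
p=proj("side",(X,Y,Z-69));print("pred tip",p,"cam",proj("side",(583,-111,80)))
b=bot.camera("side")[:,:,::-1].copy();cv2.imwrite("pics/s5.png",b);a=bot.camera("top");cv2.imwrite("pics/t5.png",a[:,:,::-1])
g=b[...,::-1].astype(int);u,v=map(int,p.round())
for r in range(v-24,v+8,2): print(r,g[r,u-12:u+16,0].tolist())
E
```

```text
12.625 [ 582.01 -110.97  192.42] 26.066907005193613 123.27985184677094 -51.478924007175635
pred tip [360.71 247.09] cam [360.6  268.84]
223 [159, 163, 179, 34, 0, 4, 6, 6, 6, 4, 5, 6, 10, 6, 10, 8, 4, 6, 7, 2, 0, 17, 144, 138, 135, 133, 134, 132]
225 [158, 162, 177, 30, 0, 0, 5, 9, 7, 7, 6, 5, 10, 6, 5, 6, 8, 4, 8, 0, 0, 148, 141, 135, 135, 135, 134, 133]
227 [159, 161, 165, 171, 183, 146, 30, 0, 0, 2, 6, 6, 6, 4, 2, 1, 0, 0, 0, 0, 116, 139, 134, 132, 134, 134, 137, 135]
229 [176, 131, 120, 93, 65, 63, 65, 65, 74, 81, 26, 28, 47, 62, 58, 148, 177, 174, 170, 167, 164, 161, 162, 139, 130, 132, 134, 136]
231 [67, 67, 65, 62, 60, 78, 99, 119, 127, 70, 46, 56, 61, 50, 52, 166, 163, 160, 158, 158, 158, 159, 159, 159, 162, 138, 131, 132]
233 [134, 133, 128, 98, 71, 66, 62, 57, 76, 101, 59, 57, 58, 46, 131, 163, 161, 159, 158, 158, 158, 158, 158, 158, 159, 160, 161, 147]
235 [69, 68, 65, 63, 59, 79, 139, 130, 65, 62, 47, 56, 56, 46, 129, 163, 160, 158, 158, 159, 160, 158, 158, 158, 158, 158, 160, 160]
237 [137, 112, 90, 65, 68, 67, 61, 56, 81, 124, 54, 57, 57, 45, 129, 164, 159, 158, 158, 15
[... 467 characters left out ...]
122, 121, 121, 120, 116, 115, 111, 113, 58, 36, 50, 75, 167, 162, 159, 159, 158, 158, 157, 159, 158, 159, 158, 158, 157, 158]
247 [122, 125, 122, 122, 121, 121, 119, 117, 113, 112, 100, 33, 37, 74, 167, 163, 160, 158, 158, 159, 158, 159, 159, 159, 157, 158, 159, 158]
249 [120, 123, 124, 123, 120, 116, 163, 164, 162, 163, 166, 173, 41, 94, 163, 161, 158, 159, 159, 158, 158, 158, 158, 159, 158, 159, 158, 159]
251 [104, 110, 117, 162, 163, 161, 161, 159, 159, 159, 158, 161, 160, 161, 160, 158, 158, 158, 158, 158, 159, 159, 158, 158, 159, 158, 159, 158]
253 [163, 161, 160, 159, 159, 159, 158, 159, 159, 158, 159, 160, 159, 158, 158, 157, 159, 159, 159, 159, 159, 159, 158, 159, 158, 158, 158, 158]
```

Request:
arm_command:
  motion: [-1,2,15,0,-1.3,2,30,0,-1.3,2,36,0,-1.3,2,36,0,-1.3,2,36,0]

```text
time_s: 13.35
tcp_pos: [585.0, -110.8, 157.4]
ee_rot: [0.474, 0.881, 0.0, 0.0]
ft_force: [0.6, 0.2, -0.9]
grip_width: 25.9
grip_force: 78.8
```

Run:
```python
from h import *
s=bot.state();print(s["time_s"],s["tcp_pos"],s["ft_force"])
X,Y,Z=s["tcp_pos"]
p=proj("side",(X,Y,Z-69));print("pred tip",p,"cam",proj("side",(583,-111,80)))
b=bot.camera("side")[:,:,::-1].copy();cv2.imwrite("pics/s6.png",b)
o=cv2.imread("pics/side0.png")
for r in range(254,280,1): print(r,b[r,348:376,2].tolist())
print("orig")
for r in range(263,280): print(r,o[r,348:376,2].tolist())
```

```text
13.35 [ 584.96 -110.76  157.44] [ 0.59  0.21 -0.94]
pred tip [361.8  264.49] cam [360.6  268.84]
254 [160, 160, 160, 159, 159, 160, 160, 160, 159, 159, 163, 174, 78, 52, 58, 46, 134, 167, 161, 159, 159, 160, 160, 160, 159, 159, 159, 159]
255 [160, 160, 159, 160, 160, 160, 160, 160, 160, 160, 162, 174, 78, 53, 58, 46, 132, 165, 160, 159, 159, 160, 160, 160, 160, 160, 160, 158]
256 [159, 160, 158, 159, 159, 159, 159, 160, 160, 160, 162, 175, 78, 51, 56, 45, 132, 166, 161, 160, 159, 159, 159, 160, 160, 160, 160, 160]
257 [160, 161, 159, 160, 159, 159, 159, 159, 160, 160, 162, 174, 79, 52, 57, 44, 132, 165, 161, 160, 159, 159, 160, 160, 159, 159, 160, 160]
258 [160, 160, 160, 159, 159, 160, 160, 160, 159, 160, 162, 174, 78, 53, 58, 45, 130, 166, 160, 160, 160, 160, 159, 159, 160, 160, 160, 159]
259 [161, 159, 160, 160, 158, 160, 159, 160, 160, 160, 162, 174, 80, 53, 57, 45, 130, 166, 162, 159, 160, 159, 159, 159, 159, 159, 160, 159]
260 [160, 159, 159, 159, 160, 159, 160, 160, 159, 159, 162, 174, 82, 53, 57, 44, 130, 166, 162, 161, 160, 159, 160, 159, 160, 160, 159, 159]
261 [160, 159, 1
[... 4363 characters left out ...]
146, 147, 150, 149, 151, 129, 79, 55, 54, 93, 137, 161, 72, 33, 53, 114, 140, 101, 96, 150, 152, 149, 147, 148, 146, 146]
276 [147, 145, 145, 146, 147, 148, 150, 151, 152, 153, 128, 128, 104, 108, 148, 99, 121, 150, 150, 149, 149, 150, 148, 147, 147, 147, 147, 147]
277 [146, 146, 146, 145, 147, 148, 146, 147, 148, 149, 149, 149, 149, 150, 151, 151, 150, 149, 148, 147, 147, 148, 147, 146, 147, 127, 144, 147]
278 [147, 147, 146, 146, 146, 147, 146, 147, 147, 147, 146, 147, 146, 148, 147, 148, 148, 148, 148, 146, 147, 128, 145, 147, 147, 146, 146, 147]
279 [146, 147, 146, 146, 146, 147, 146, 147, 146, 146, 147, 147, 146, 148, 147, 147, 148, 114, 144, 147, 147, 145, 146, 147, 147, 146, 147, 146]
```

Request:
arm_command:
  motion: [0.3,-0.5,0,1,0.3,-0.5,4,1,0.3,-0.5,7,1,0.3,-0.5,9,1,0.3,-0.5,11,1,0.3,-0.5,11,1]

```text
time_s: 14.15
tcp_pos: [584.0, -110.7, 145.8]
ee_rot: [0.481, 0.877, 0.0, -0.0]
ft_force: [-0.7, 0.5, -0.0]
grip_width: 26.2
grip_force: 78.8
```

Request:
arm_command:
  motion: [0,0,1,0,0,0,2,0,0,0,3,0,0,0,3,0]

```text
time_s: 14.65
tcp_pos: [584.1, -110.7, 143.1]
ee_rot: [0.481, 0.877, 0.0, 0.0]
ft_force: [-0.1, 0.7, -0.7]
grip_width: 25.8
grip_force: 79.0
```

Request:
arm_command:
  motion: [0,0,1,0,0,0,2,0,0,0,2,0]

```text
time_s: 15.02
tcp_pos: [584.5, -111.0, 142.7]
ee_rot: [0.481, 0.877, 0.0, 0.001]
ft_force: [-1.9, -0.0, 7.8]
grip_width: 25.6
grip_force: 80.1
```

Contact came at the slot-floor height (74 mm), so the blade is seated. Next I'll turn the cam clockwise.

Request:
arm_command:
  motion: [0,0,-0.5,6,0,0,-0.5,12,0,0,-0.5,18,0,0,-0.5,24,0,0,-0.5,30,0,0,-0.5,36,0,0,-0.5,36]
  grip_force: 110

```text
time_s: 15.9
tcp_pos: [583.6, -110.6, 142.9]
ee_rot: [0.729, 0.685, -0.0, -0.0]
ft_force: [-4.1, 0.8, 9.2]
grip_width: 25.1
grip_force: 108.3
```

Run:
```python
from h import *
s=bot.state();q=s["ee_rot"];print(s["time_s"],s["tcp_pos"],s["ft_force"],s["wrist_torque"],s["joint_torque"][5] , np.degrees(2*np.arctan2(q[1],q[0])))
b=bot.camera("side")[:,:,::-1].copy();cv2.imwrite("pics/s7.png",b)
cv2.imwrite("pics/v5.png",np.clip(cv2.resize(b[180:340,270:430],(600,600),interpolation=cv2.INTER_CUBIC)*1.6,0,255).astype(np.uint8))
```

```text
15.9 [ 583.63 -110.62  142.87] [-4.05  0.84  9.24] [0.15 1.07 0.06] 0.5163473077118397 86.42185161247298
```

View pics/v5.png

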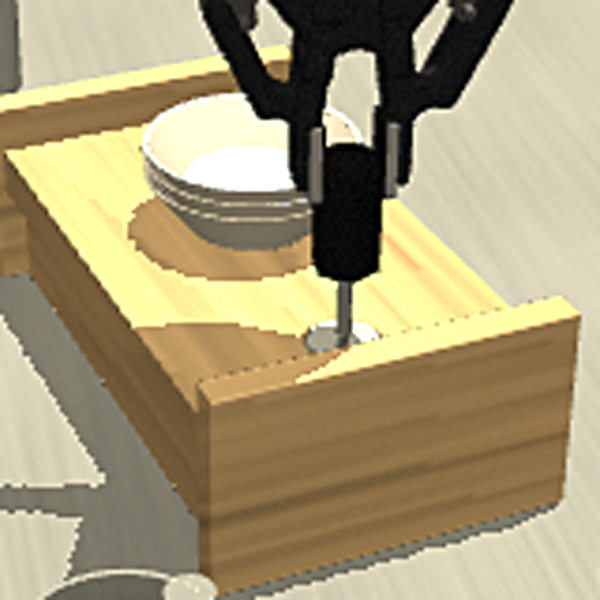

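The tenth and last picture shows the blade seated in the cam, the upper half of the handle gripped and the panel almost flush. I'll keep turning.

Request:
arm_command:
  motion: [0,0,0,6,0,0,0,12,0,0,0,18,0,0,0,24,0,0,0,28,0,0,0,28]

```text
time_s: 16.7
tcp_pos: [583.6, -110.2, 142.9]
ee_rot: [0.873, 0.488, -0.0, -0.0]
ft_force: [-4.3, 2.2, 9.9]
grip_width: 25.1
grip_force: 108.3
```

Run:
```python
from h import *
s=bot.state();q=s["ee_rot"];print(s["time_s"],s["tcp_pos"],s["ft_force"],s["wrist_torque"],np.degrees(2*np.arctan2(q[1],q[0])))
```

```text
16.7 [ 583.6  -110.18  142.9 ] [-4.35  2.16  9.93] [0.54 1.06 0.05] 58.45127884856328
```

Request:
arm_command:
  motion: [0,0,0,4,0,0,0,8,0,0,0,8]

```text
time_s: 17.08
tcp_pos: [583.6, -110.1, 142.9]
ee_rot: [0.905, 0.426, 0.0, -0.0]
ft_force: [-5.3, 3.0, 9.6]
grip_width: 25.1
grip_force: 108.3
```

Run:
```python
from h import *
s=bot.state();q=s["ee_rot"];print(s["time_s"],s["tcp_pos"],s["ft_force"],s["wrist_torque"],np.degrees(2*np.arctan2(q[1],q[0])))
```

```text
17.075 [ 583.65 -110.13  142.85] [-5.25  2.95  9.58] [0.59 1.02 0.08] 50.4485307722873
```

Request:
arm_command:
  motion: [0,0,0,3,0,0,0,6,0,0,0,6]

```text
time_s: 17.45
tcp_pos: [583.7, -110.1, 142.9]
ee_rot: [0.926, 0.378, 0.0, -0.0]
ft_force: [-4.5, 2.0, 9.3]
grip_width: 25.3
grip_force: 108.3
```

Run:
```python
from h import *
s=bot.state();q=s["ee_rot"];print(s["time_s"],s["tcp_pos"],s["ft_force"],s["wrist_torque"],np.degrees(2*np.arctan2(q[1],q[0])))
b=bot.camera("side")[:,:,::-1].copy();cv2.imwrite("pics/s8.png",b)
for r in range(262,276): print(r,b[r,346:378,2].tolist())
```

```text
17.45 [ 583.68 -110.07  142.86] [-4.46  1.95  9.33] [0.63 1.05 0.09] 44.457761328028056
262 [161, 161, 161, 161, 161, 161, 161, 161, 160, 161, 161, 160, 163, 175, 77, 55, 60, 51, 93, 168, 164, 161, 161, 161, 161, 161, 161, 162, 160, 160, 161, 161]
263 [160, 159, 161, 161, 160, 161, 160, 162, 162, 161, 162, 161, 163, 175, 80, 55, 60, 49, 89, 166, 164, 161, 160, 161, 161, 160, 161, 161, 160, 161, 160, 161]
264 [162, 160, 160, 161, 161, 162, 162, 162, 163, 164, 166, 165, 165, 175, 79, 56, 60, 46, 134, 168, 163, 160, 161, 162, 161, 161, 161, 160, 161, 160, 160, 161]
265 [161, 161, 161, 160, 161, 161, 163, 165, 166, 167, 91, 97, 164, 177, 80, 55, 60, 47, 135, 168, 164, 164, 163, 162, 160, 161, 161, 161, 160, 161, 162, 160]
266 [161, 162, 162, 161, 162, 163, 166, 171, 102, 134, 167, 170, 173, 182, 83, 57, 60, 47, 137, 174, 172, 146, 168, 166, 164, 162, 161, 162, 162, 162, 162, 161]
267 [167, 167, 168, 167, 166, 168, 130, 113, 94, 171, 178, 107, 105, 114, 78, 59, 61, 51, 87, 114, 143, 100, 76, 112, 163, 164, 162, 164, 165, 166, 165, 168]
268 [116, 111, 113, 112, 172, 145, 119, 102, 101, 105
[... 520 characters left out ...]
5, 124, 124, 125, 125, 126, 127, 126, 126, 124, 124]
272 [117, 116, 116, 117, 121, 74, 91, 107, 100, 93, 88, 62, 98, 111, 145, 134, 132, 130, 129, 127, 126, 125, 126, 126, 126, 126, 125, 125, 124, 124, 124, 122]
273 [119, 117, 118, 118, 120, 118, 85, 71, 105, 125, 131, 131, 131, 130, 130, 129, 129, 127, 126, 125, 121, 121, 124, 125, 124, 125, 125, 123, 123, 123, 125, 127]
274 [120, 117, 91, 103, 119, 149, 132, 131, 130, 129, 129, 127, 126, 124, 123, 124, 124, 124, 120, 118, 165, 168, 123, 121, 124, 123, 125, 128, 132, 139, 135, 121]
275 [124, 141, 130, 130, 128, 130, 129, 129, 128, 129, 127, 126, 121, 165, 165, 168, 121, 116, 164, 165, 165, 168, 172, 130, 132, 138, 135, 119, 103, 94, 87, 91]
```

Request:
arm_command:
  motion: [0,0,0,-3,0,0,0,-5,0,0,-2,-5,0,0,-6,-5,0,0,-12,-5,0,0,-35,-5,0,0,-60,-5,0,0,-60,-5,0,0,-60,-5]

```text
time_s: 18.62
tcp_pos: [583.8, -110.7, 200.8]
ee_rot: [0.908, 0.418, -0.0, -0.0]
ft_force: [-0.3, -0.3, -1.5]
grip_width: 24.6
grip_force: 108.5
```

Run:
```python
from h import *
s=bot.state();print(s["time_s"],s["tcp_pos"],s["ft_force"],s["wrist_torque"])
b=bot.camera("side")[:,:,::-1].copy();cv2.imwrite("pics/s9.png",b);cv2.imwrite("pics/t9.png",bot.camera("top")[:,:,::-1])
for r in range(262,276): print(r,b[r,346:378,2].tolist())
X,Y,Z=s["tcp_pos"];p=proj("side",(X,Y,Z-69));print(p);u,v=map(int,p.round())
for r in range(v-14,v+6): print(r,b[r,u-10:u+14,2].tolist())
```

```text
18.625 [ 583.8  -110.7   200.76] [-0.25 -0.28 -1.48] [0.01 0.01 0.  ]
262 [159, 159, 159, 160, 159, 159, 158, 159, 158, 159, 159, 158, 158, 159, 159, 159, 160, 159, 159, 159, 159, 159, 159, 158, 159, 159, 159, 159, 158, 158, 159, 158]
263 [159, 158, 159, 159, 158, 159, 159, 160, 160, 159, 160, 160, 159, 158, 158, 159, 158, 159, 159, 159, 159, 159, 159, 159, 160, 159, 159, 158, 158, 159, 158, 159]
264 [159, 158, 158, 159, 159, 158, 158, 160, 160, 162, 163, 162, 162, 158, 159, 159, 158, 159, 159, 158, 159, 159, 159, 159, 159, 159, 159, 159, 158, 157, 158, 158]
265 [159, 159, 159, 159, 158, 159, 160, 161, 162, 166, 88, 94, 157, 160, 159, 159, 158, 159, 159, 159, 160, 161, 161, 160, 160, 159, 159, 159, 159, 158, 159, 159]
266 [159, 159, 158, 158, 160, 161, 161, 163, 94, 127, 161, 162, 161, 159, 159, 159, 159, 159, 160, 162, 166, 144, 166, 165, 161, 159, 159, 159, 159, 159, 159, 159]
267 [158, 159, 159, 159, 159, 162, 119, 159, 161, 161, 161, 161, 160, 159, 159, 159, 161, 161, 165, 160, 139, 97, 75, 111, 160, 162, 160, 160, 160, 159, 160, 160]
268 [159, 159, 160, 161, 164, 137, 163, 163, 
[... 2906 characters left out ...]
07, 120, 69, 52, 51, 47, 43, 34, 96, 163, 161, 158, 158, 158, 157, 159, 158, 159]
244 [122, 121, 117, 115, 110, 105, 108, 112, 62, 42, 36, 105, 103, 169, 167, 163, 160, 159, 159, 159, 159, 158, 158, 158]
245 [122, 122, 119, 116, 115, 110, 106, 107, 87, 101, 170, 171, 166, 163, 162, 160, 159, 159, 160, 158, 158, 158, 158, 158]
246 [121, 121, 121, 119, 117, 113, 107, 99, 96, 164, 165, 163, 161, 160, 159, 159, 158, 159, 159, 158, 158, 159, 158, 159]
247 [122, 122, 121, 120, 118, 112, 105, 164, 164, 163, 160, 159, 159, 159, 159, 159, 158, 158, 159, 159, 158, 159, 159, 158]
248 [122, 121, 119, 117, 114, 109, 160, 163, 160, 158, 159, 159, 158, 159, 159, 159, 159, 159, 158, 159, 158, 158, 159, 158]
```

Run:
```python
from h import *
b=cv2.imread("pics/s9.png")[...,2].astype(float);o=cv2.imread("pics/side0.png")[...,2].astype(float)
def ang(im,rows,c0,c1):
    P=[]
    for r in rows:
        w=np.clip(130-im[r,c0(r):c1(r)],0,None);u=np.arange(c0(r),c1(r));P.append(cast("side",((w*u).sum()/w.sum(),r),80)[:2])
    P=np.array(P);l=cv2.fitLine(P.astype(np.float32),cv2.DIST_L2,0,.01,.01).ravel();return np.degrees(np.arctan2(l[1],l[0]))%180
print("orig",ang(o,range(267,274),lambda r:358+int((r-267)*.6),lambda r:362+int((r-267)*.6)))
print("now",ang(b,range(267,272),lambda r:366-2*(r-267)-1,lambda r:366-2*(r-267)+4))
n=np.array([583.3,-111]);e=lambda a:np.array([np.cos(np.radians(a)),np.sin(np.radians(a))])
# riser axis in side view from deck/panel upper edge (inner corners of panel top, z=105)
k=lambda u,v:((u+.5)/3+259.5,(v+.5)/3+234.5)
A,B=cast("side",k(217,178),105),cast("side",k(514,106),105);d=B-A;print("riser x heading side",np.degrees(np.arctan2(d[1],d[0])))
```

```text
orig 92.25706
now 29.118984
riser x heading side 11.288830651481932
```

Request:
arm_command:
  motion: [-12,10,0,4,-40,32,0,8,-75,60,0,12,-110,88,0,16,-145,116,0,20,-175,140,0,22,-195,156,0,22,-204.7,163.4,0,22,-204.7,163.4,0,22,-204.7,163.4,0,22,-204.7,163.4,0,22]

```text
time_s: 20.1
tcp_pos: [575.7, -371.3, 201.8]
ee_rot: [0.971, 0.238, 0.0, -0.0]
ft_force: [0.9, 0.5, -1.3]
grip_width: 25.3
grip_force: 108.5
```

Run:
```python
from h import *
s=bot.state();q=s["ee_rot"];print(s["time_s"],s["tcp_pos"],np.degrees(2*np.arctan2(q[1],q[0])))
b=bot.camera("side")[:,:,::-1].copy();cv2.imwrite("pics/s10.png",b)
X,Y,Z=s["tcp_pos"];p=proj("side",(X,Y,Z-69));print(p);u,v=map(int,p.round())
for r in range(v-16,v+6,2): print(r,b[r,u-10:u+14,2].tolist())
c=cv2.imread("pics/s4.png")
for r in range(341,361,2): print("s4",r,c[r,397:421,2].tolist())
```

```text
20.1 [ 575.67 -371.31  201.83] 27.553400114958638
[407.21 342.86]
327 [152, 152, 151, 150, 152, 153, 152, 154, 153, 155, 135, 52, 60, 70, 69, 62, 65, 164, 154, 149, 149, 144, 147, 152]
329 [154, 152, 151, 152, 151, 152, 154, 152, 155, 159, 131, 55, 64, 70, 68, 56, 89, 157, 159, 155, 149, 148, 144, 146]
331 [151, 153, 152, 152, 152, 151, 152, 153, 153, 162, 101, 54, 65, 70, 68, 53, 124, 153, 154, 157, 154, 149, 147, 144]
333 [153, 152, 154, 152, 152, 152, 150, 152, 156, 163, 105, 58, 66, 68, 67, 49, 162, 154, 147, 151, 157, 155, 150, 147]
335 [153, 152, 152, 152, 153, 152, 152, 148, 152, 164, 77, 58, 68, 71, 64, 48, 158, 157, 150, 146, 150, 155, 154, 151]
337 [146, 152, 152, 152, 152, 151, 152, 156, 155, 170, 53, 59, 68, 69, 66, 76, 124, 156, 154, 149, 146, 149, 155, 154]
339 [149, 148, 153, 152, 152, 152, 155, 164, 59, 74, 62, 63, 70, 69, 67, 52, 59, 79, 155, 153, 149, 147, 148, 153]
341 [151, 148, 148, 153, 152, 153, 157, 134, 60, 65, 70, 70, 69, 69, 68, 66, 58, 105, 158, 153, 150, 150, 147, 148]
343 [151, 148, 147, 148, 153, 153, 159, 134, 57, 64, 66, 66, 62, 65, 64, 62, 52, 129, 1
[... 786 characters left out ...]
 156, 151, 151, 149, 147, 153, 154, 165, 79, 59, 68, 69, 63, 71, 163, 155, 152, 150, 148, 151, 154, 149]
s4 351 [155, 155, 159, 154, 152, 152, 150, 150, 162, 173, 58, 61, 70, 69, 65, 54, 103, 117, 152, 152, 150, 147, 152, 155]
s4 353 [155, 155, 157, 158, 154, 152, 156, 130, 58, 62, 58, 65, 69, 71, 65, 60, 57, 104, 156, 152, 151, 150, 148, 154]
s4 355 [152, 156, 155, 154, 159, 156, 157, 133, 60, 65, 69, 68, 70, 67, 67, 66, 57, 131, 155, 155, 155, 161, 123, 86]
s4 357 [153, 153, 158, 154, 154, 159, 160, 132, 57, 64, 65, 64, 62, 60, 58, 57, 51, 162, 162, 126, 86, 81, 71, 126]
s4 359 [152, 153, 154, 158, 154, 155, 161, 159, 132, 132, 158, 157, 160, 163, 167, 130, 90, 84, 82, 79, 73, 71, 82, 131]
```

Request:
arm_command:
  motion: [0,0,40,0,0,0,65,0,0,0,75,0,0,0,80,0,0,0,85,0,0,0,90,0,0,0,90,0]

```text
time_s: 21.02
tcp_pos: [575.2, -372.4, 111.5]
ee_rot: [0.971, 0.237, -0.0, -0.0]
ft_force: [0.0, -0.1, -1.6]
grip_width: 25.1
grip_force: 108.5
```

Tip is about 12 mm into the hole with no force, so I'll continue to seat it.

Request:
arm_command:
  motion: [0,0,10,0,0,0,20,0,0,0,27,0,0,0,30,0,0,0,31,0,0,0,32,0,0,0,32,0]

```text
time_s: 21.9
tcp_pos: [575.4, -372.5, 79.8]
ee_rot: [0.971, 0.237, 0.0, 0.0]
ft_force: [-0.4, 0.1, -1.8]
grip_width: 25.2
grip_force: 108.5
```

Request:
arm_command:
  motion: [0,0,0.7,0,0,0,1.4,0,0,0,1.4,0]

```text
time_s: 22.28
tcp_pos: [575.6, -372.6, 79.4]
ee_rot: [0.971, 0.237, 0.0, 0.0]
ft_force: [-1.3, 0.6, 5.0]
grip_width: 25.4
grip_force: 109.4
```

Request:
arm_command:
  motion: [0,0,0,0,0,0,0,0,0,0,0,0,0,0,0,0,0,0,0,0,0,0,0,0]
  grip: 56
  grip_force: 20

```text
time_s: 23.02
tcp_pos: [575.3, -372.5, 78.1]
ee_rot: [0.971, 0.237, 0.0, -0.0]
ft_force: [-0.0, -0.0, -0.1]
grip_width: 55.7
grip_force: 0.0
```

Request:
arm_command:
  motion: [0,0,-15,0,0,0,-35,0,0,0,-75,0,0,0,-120,0,-40,0,-150,0,-90,0,-150,0,-140,0,-150,0,-200,0,-150,0,-250,0,-150,0,-250,0,-150,0]

```text
time_s: 24.28
tcp_pos: [350.5, -489.7, 229.6]
ee_rot: [0.972, 0.235, -0.0, 0.001]
ft_force: [0.5, 0.9, -0.3]
grip_width: 56.3
grip_force: 0.0
```

Run:
```python
from h import *
s=bot.state();print(s["time_s"],s["tcp_pos"],s["grip_width"],s["ft_force"])
b=bot.camera("side")[:,:,::-1].copy();a=bot.camera("top")[:,:,::-1].copy();cv2.imwrite("pics/s11.png",b);cv2.imwrite("pics/t11.png",a)
o=cv2.imread("pics/side0.png");t=cv2.imread("pics/top0.png")
def blob(im,win,th=28):
    x0,y0,x1,y1=win;m=(im[y0:y1,x0:x1].max(2)<th).astype(np.uint8);ct=max(cv2.findContours(m,cv2.RETR_EXTERNAL,cv2.CHAIN_APPROX_NONE)[0],key=cv2.contourArea)
    M=cv2.moments(ct);return cv2.boundingRect(ct),M["m10"]/M["m00"]+x0,M["m01"]/M["m00"]+y0
for im in(o,b): print("side handle",blob(im,(385,340,430,410)))
for im in(t,a): print("top handle",blob(im,(478,205,515,245)))
# bystanders: image change around each
for n,i,j,w in(("tamper s",o,b,(420,315,465,385)),("pitcher s",o,b,(262,330,340,432)),("dishes s",o,b,(305,203,370,245)),("shaker s",o,b,(243,150,278,212)),("tamper t",t,a,(465,180,500,215)),("pitcher t",t,a,(448,262,502,312)),("dishes t",t,a,(295,205,352,262)),("shaker t",t,a,(135,272,188,312))):
    x0,y0,x1,y1=w;A,B=[cv2.cvtColor(z,cv2.COLOR_BGR2GRAY)[y0:y1,x0:x1].astype(np.float32) for z in(i,j)]
    print(n,cv2.phaseCorrelate(A,B),np.abs(A-B).mean())
# panel gap in top view: scan along riser y at riser x=+-60
ux=np.array([.981,.195]);uy=np.array([-.195,.981]);c=np.array([583.3,-111.])
for X in(-70,-60,60,70):
    r=[]
    for y in range(-28,-66,-2):
        q=c+ux*X+uy*y;p=proj("top",(*q,80));r.append(int(a[int(round(p[1])),int(round(p[0])),1]))
    print(X,r)
```

```text
24.275 [ 350.53 -489.73  229.62] 56.30327817228484 [ 0.49  0.91 -0.35]
side handle ((9, 12, 27, 48), 406.48959417273676, 375.24210891432534)
side handle ((9, 12, 26, 47), 406.52277542372883, 375.14053672316385)
top handle ((8, 14, 18, 14), 493.00539811066125, 226.6153846153846)
top handle ((8, 15, 18, 13), 492.764367816092, 226.92816091954023)
tamper s ((0.4586067059649821, -0.05297560831652248), 0.9133660167823603) 26.228254
pitcher s ((0.13400860142754567, -0.07440115130258107), 0.7353345685535007) 22.607466
dishes s ((0.016056930269670033, 0.5096671657082688), 0.9973108539242803) 32.834064
shaker s ((0.18303032894072402, -0.2439652381972124), 0.6102094372941388) 34.67972
tamper t ((0.014653198347815533, 0.019167848948068666), 1.0216130960134813) 2.5542858
pitcher t ((0.024959260630936342, -0.042704582758279486), 0.9611080551147461) 2.5048149
dishes t ((-0.015767450220010915, -0.0028487685752409675), 1.044627697467804) 3.576793
shaker t ((0.06095727760306602, 0.035060196296331725), 0.9995057512212683) 2.9551888
-70 [155, 157, 155, 150, 132, 97, 90, 119, 147, 155, 155, 157, 157, 157, 155, 147, 137, 133, 135]
-60 [155, 155, 156, 150, 122, 88, 87, 122, 147, 158, 158, 156, 157, 157, 152, 144, 132, 130, 130]
60 [156, 156, 152, 136, 105, 83, 111, 142, 154, 154, 157, 157, 155, 153, 147, 131, 133, 133, 133]
70 [155, 155, 150, 135, 93, 82, 112, 142, 142, 155, 158, 157, 157, 154, 142, 134, 134, 132, 133]
```

Run:
```python
from h import *
def edge(f,u):
    g=cv2.imread(f)[...,2].astype(float);p=g[255:310,u-1:u+2].mean(1);d=np.diff(p);i=int(d.argmin());s=slice(max(i-2,0),i+3);w=np.clip(-d[s],0,None)
    return 255.5+(w*np.arange(max(i-2,0),max(i-2,0)+len(w))).sum()/w.sum()
for f in("side0","s2","s6","s9","s11"): print(f,[round(edge(f"pics/{f}.png",u),2) for u in(345,350,380,410,415,420)])
print("mm of riser y per px:",[1/(proj("side",np.array(x))-proj("side",np.array(x)+[.195,-.981,0]))[1] for x in((596,-166,105),)])
t=cv2.imread("pics/t11.png");v=t.max(2).astype(float)
e=(375.5,224.4);ys,xs=np.nonzero(cv2.circle(np.zeros(v.shape,np.uint8),(376,224),7,1,-1))
w=np.clip(np.median(v[ys,xs])-20-v[ys,xs],0,None);X=np.array([cast("top",(a,b),80)[:2] for a,b in zip(xs,ys)]);mu=(X*w[:,None]).sum(0)/w.sum()
C=((X-mu)*w[:,None]).T@(X-mu);d=np.linalg.eigh(C)[1][:,1];A=np.degrees(np.arctan2(d[1],d[0]))%180;print("slot",A,"cam rad",np.radians(101.25-A))
```

```text
side0 [np.float64(291.58), np.float64(290.41), np.float64(282.62), np.float64(275.3), np.float64(273.93), np.float64(272.62)]
s2 [np.float64(283.25), np.float64(281.79), np.float64(274.57), np.float64(267.29), np.float64(307.12), np.float64(294.53)]
s6 [np.float64(268.5), np.float64(268.52), np.float64(274.6), np.float64(267.28), np.float64(265.95), np.float64(264.69)]
s9 [np.float64(270.5), np.float64(269.15), np.float64(273.6), np.float64(266.3), np.float64(265.03), np.float64(263.72)]
s11 [np.float64(282.25), np.float64(280.77), np.float64(273.58), np.float64(266.3), np.float64(265.04), np.float64(263.72)]
mm of riser y per px: [np.float64(-3.2126791233384875)]
slot 30.00781580727792 cam rad 1.2434106804752587
```

The panel has moved in a further 3.2 mm from its seal-rest gap, which puts it closed. The cam is at about 1.24 rad, the screwdriver is back in its hole and the bystanders haven't moved. I'm handing in.

```bash
python3 -c "
from workcell import bot
print(bot.close_job())"
```

```text
the job is handed in; nothing more can be done
None
```

I handed the job in at about 24 s of the 66 s allowed; no verdict came back, but my last images show the panel closed, the cam at about 1.24 rad (needs over 1.1), the screwdriver back in its hole and the dishes, tamper, pitcher and shaker where they were.

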